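Draw a coaster from the spring caddy and stand the vase on it

TASK

Slide the top coaster out of the spring-loaded caddy, so that the next one pops up in its place, and on along the rack without lifting it until it fully covers the pale water mark; let go of it there. Then stand the glass vase upright in the coaster's recess. Leave the other coasters in the caddy and everything else where it is.

Things in the scene. Friction and masses are not known exactly. Their poses are not given: they have to be found in the camera images.
- rack: Grey-blue powder-coated steel deck on short legs, 400 mm (x) by 720 mm (y), its flat top 70 mm above the table. Origin: centre of its footprint at table height; x away from the robot, y to the robot's left (turned by up to 0.1 rad), z up. Does not move.
- caddy (a point): Centre, at deck height (70 mm), of the white spring coaster caddy sunk in the deck, 170 mm from the rack's origin along the rack's -y; well 97 x 97 mm inside. Guides on its rack -x and +x sides (7 mm thick) and a stop on its -y side rise to 90 mm above the table; it is open on +y, so the top coaster leaves only by sliding along the rack's +y. Axes as the rack.
- caddy_lip (a point): On the lip along the +x guide, mid-length, at its underside, 86 mm above the table. Each guide has such a lip, 4 mm thick, reaching 6.5 mm inward over the coaster's rim. The spring presses the top coaster up against the lips with about 2 to 3 N: pressing harder on it sinks the stack. Held so, its underside is 2 mm above the deck.
- caddy_mouth (a point): Middle of the caddy's open +y edge, at deck height. The top coaster slides out over it (roughly 2 to 8 N) and drops 2 mm onto the deck; the well's wall keeps the coasters below back. The recess of the top coaster is open from above: a fingertip lowered into it can draw it out by the rim, without pressing down.
- lift (a joint): Height of the caddy's spring platform, m: 0 with four coasters in; rises by 0.014 by itself when the top coaster has wholly left the caddy (about 100 mm of travel) and the next one lifts to the lips.
- coaster_top: The top coaster, orange, at the start in the caddy with its recess floor 77 mm above the table (75 mm once out on the deck). Square hard silicone, 94 x 94 mm, 14 mm high: 5 mm floor and, all round, a rim 10 mm wide standing 9 mm above it, round a recess 74 x 74 mm. About 80 g. Origin: centre of its underside; x and y along its sides, z up.
- coaster_next: The second coaster, green; same size, directly below the top one. Square hard silicone, 94 x 94 mm, 14 mm high: 5 mm floor and, all round, a rim 10 mm wide standing 9 mm above it, round a recess 74 x 74 mm. About 80 g. Origin: centre of its underside; x and y along its sides, z up.
- coaster_third: The third coaster, orange; same size and origin as the others.
- coaster_fourth: The lowest coaster, green; same size and origin as the others.
- watermark: Pale round water mark on the deck, 60 mm across, flat (nothing to catch on), 170 to 230 mm from the caddy along the rack's +y and up to 60 mm to one side of that line. Origin: its centre, on the deck.
- vase: Green glass bottle vase, 165 mm tall, 0.2 to 0.42 kg: round foot 56 mm across, body 66 mm across from 20 to 75 mm up, tapering to a neck 26 mm across from 112 to 155 mm up, lip 32 mm across. Origin: centre of its underside; z up along its axis. Stands at the rack's +y end, in front of or behind the cat.
- cat: White ceramic cat figurine with red collar, 62 mm across, 113 mm tall. Origin: centre of its underside. Leave alone.
- remote_caddy: Clear acrylic box 70 x 130 x 90 mm with two remote controls standing in it, 176 mm high overall, at the rack's far right corner. Origin: centre of its underside. Leave alone.
- mug: Blue mug, 76 mm across, 85 mm high, handle to one side, at the rack's near right corner. Origin: centre of its underside. Leave alone.
- game_pad: Black game controller, 85 x 144 mm, 37 mm high, at the rack's far edge. Origin: centre of its underside. Leave alone.
There are look-alikes about, which are no part of the job. Leave any purple or yellow look-alike of the coaster_top alone. Of the things that look like the vase, the smallest one is meant.

How it is judged:
On the way, in this order (a step that is already met when the one before it is completed fails the run):
1. the top coaster is clear of the caddy and the next one has risen (y of coaster_top in the frame of caddy above 0.09 m and value of joint lift above 0.011 m), for 0.1 s.
2. the coaster lies flat over the water mark, let go of (horizontal distance between coaster_top and watermark below 0.018 m and contact force between the fingers and coaster_top below 0.05 N and angle between coaster_top's own z axis and vertical below 0.06 rad and z of coaster_top in the frame of rack between 0.066 and 0.074 m), for 0.2 s.
At the end, for the whole second after the job is handed in: Orange coaster flat on the deck, centre within 18 mm of the mark's; vase upright (0.06 rad), at rest, foot down on the recess floor (3 mm) and within 16 mm of the coaster's centre; lift risen over 11 mm; the three other coasters in the caddy (10 mm) (horizontal distance between coaster_top and watermark below 0.018 m and angle between each of coaster_top, vase's own z axis and vertical below 0.06 rad and z of coaster_top in the frame of rack between 0.066 and 0.074 m and value of joint lift above 0.011 m and horizontal distance between each of coaster_next, coaster_third, coaster_fourth and caddy below 0.01 m and z of vase in the frame of coaster_top between 0.002 and 0.008 m and horizontal distance between vase and coaster_top below 0.016 m and linear speed of vase below 0.02 m/s); the robot touches nothing.
It fails at once if the coaster is lifted (more than 40 mm above the deck) instead of slid, or falls off the rack (z of coaster_top in the frame of rack above 0.11 m or z of coaster_top in the frame of rack below 0.05 m).
It fails at once if another coaster leaves the caddy (horizontal distance between any of coaster_next, coaster_third, coaster_fourth and caddy above 0.03 m).
It fails at once if the vase is tipped over (angle between vase's own z axis and vertical above 0.6 rad).
It fails at once if the cat, remotes, mug or game controller is moved by more than 25 mm (distance of any of cat, remote_caddy, mug, game_pad from where it was at the start of the episode above 0.025 m).
It also fails if it takes over 72 s, if anything falls off the work surface, if the arm or the gripper's body presses on something with over 40 N, if the wrist force passes 120 N, or if a joint passes its speed limit or range.

ROBOT

A 7-joint arm with a two-finger parallel gripper is mounted at the origin on the work surface. World frame = base frame: x ahead of the robot, y to its left, z up, the work surface at z = 0. Lengths are in m, angles in rad, forces in N, time in s.
With the tool pointing down it reaches from about 0.4 to 0.85 m from the base axis. Payload 10.4 kg.
Tool frame: the origin (TCP) lies at the very end of the fingers, on their centre line; the grasp point (between the pads) lies 19 mm behind it; z points along the fingers, y is the direction in which the jaws open and shut (so a half turn about z gives the same grasp; the last joint's range is limited). The gripper opens to 87 mm and grips with 3 to 60 N. Pads are 19 mm wide; open, the fingers measure 117 mm over their backs; the gripper's body (75 mm by 190 mm) begins 51 mm behind the grasp point.
Start: joints at [-1.176, 0.332, -0.065, 1.46, 0.022, 1.35, -0.088], TCP at [0.254, 0.571, 0.223] pointing down, gripper open.
Joint ranges: [-2.6, 2.6], [-0.5, 2.12], [-1.47, 1.34], [0.16, 2.42], [-1.27, 4.41], [0.06, 2.06], [-2.6, 2.6]. Speed limits (rad/s): [2.22, 2.22, 2.79, 2.79, 3.14, 3.14, 3.14].

INTERFACE

Orientations are given as a unit quaternion [x, y, z, w].
In Python, from bench import read_state, imaging, r gives the robot as it stands. The module is installed in compiled form; this text tells all that it offers.
- The arm moves only by the tool move_arm, never from a script. Its argument "series" is a list of rows, each a list of 4 numbers: the shift along the tool's x, y, z in m, then the turn about the tool's z in rad. In form: [[x, y, z, roll], ...]. A call has 1 to 20 rows; each row is the pose to reach, as a shift and turn from the pose commanded when the call began, along the tool's axes at that moment; what a row does not reach only later rows make up. A row lasts 1/10 s, in which the tool goes at most 50 mm and 8.59 degrees, less where a joint would pass 70% of its speed; a pose out of reach is approached as far as the arm can. A call with a gripper value outside its range is refused whole. "claw" is the gripper's target within -1 to 1 (fully open at 1, half-way at 0, shut at -1), set as the call begins (left out, the last holds). The fingers move at their own pace and stop on an object; "newtons" is the grip in N (left out, the last holds). Time passes only in rows, so rows that repeat a pose let the fingers close. It gives the time, the measured TCP pose, the force and the opening at its end, in the units of the state.
- read_state(): the state, without advancing time (a new reading comes with each control period).
- imaging.camera(name): name is "scene" or "side" or "wrist"; returns (picture, depth): 420x560x3 uint8, red, green, blue; 420x560 float32, m along the optical axis (not along the pixel's ray), 0 where there is no reading.
- imaging.get_calibration(name): a dict with "camera_matrix" (3x3 intrinsics, pixels), "R" (3x3) and "t" (3): a world point X has camera coordinates R X + t. Camera axes: x right, y down, z forward; pixel columns grow to the right and rows downward; lengths in m; the calibration is good to about 2 mm. A picture is of the moment at which its call begins: read the wrist's pose just before it. get_calibration takes no time and is no camera call; for the wrist camera it gives the pose at the moment of the call.
- r.close_job(): hands the job in, once; it reports no verdict.
The state is a dict: "time": time; "joint_positions": joint angles; "joint_vel": joint speeds; "joint_torque": joint torques, N m; "ee_pos": TCP position; "eef_rot": TCP orientation; "ft_force": force on the tool from outside, world axes, zero at the start; "torque": the same for the moment, N m; "width": finger opening in m.
Only numpy, scipy, OpenCV 4.12 (cv2) and the standard library are available. Lean on these libraries where they do the work, as an engineer would, in place of code of your own. Each camera call takes 0.05 s, during which the arm holds its last target.

## Working session

There is one attempt and no reset: what is moved stays moved. The work goes in short steps, Python scripts to look and compute and a tool call to move; the robot and the scene stay as the last step left them, time stands still between calls to the robot, and variables do not carry over. Pictures are saved under pics/ and viewed, and the job is handed in when it is done.

Besides the shell and the picture viewer there is one more tool, called after ">>>" as name(argument=value, ...), one argument or row to a line, values as JSON. move_arm: Moves the arm, as the interface text tells. Its arguments: {"type":"object","properties":{"series":{"type":"array","items":{"type":"array","items":{"type":"number"}}},"claw":{"type":"number"},"newtons":{"type":"number"}},"required":["series"]}

```bash
mkdir -p pics; cat > h.py <<'E'
from bench import read_state, imaging, r
import numpy as np, cv2
def snap(name,fn):
    c=imaging.get_calibration(name); p,d=imaging.camera(name)
    cv2.imwrite('pics/'+fn+'.png',cv2.cvtColor(p,cv2.COLOR_RGB2BGR)); np.savez('pics/'+fn+'.npz',p=p,d=d,K=c['camera_matrix'],R=c['R'],t=c['t'])
    return p,d,c
def load(fn):
    z=np.load('pics/'+fn+'.npz'); return z['p'],z['d'],dict(camera_matrix=z['K'],R=z['R'],t=z['t'])
def onplane(c,u,v,z):
    K=np.array(c['camera_matrix']);R=np.array(c['R']);t=np.array(c['t']).ravel()
    o=-R.T@t; d=R.T@np.linalg.inv(K)@np.array([u,v,1.]); return o+d*(z-o[2])/d[2]
def cloud(d,c):
    K=np.array(c['camera_matrix']);R=np.array(c['R']);t=np.array(c['t']).ravel()
    v,u=np.mgrid[:d.shape[0],:d.shape[1]]
    P=np.stack([(u-K[0,2])/K[0,0]*d,(v-K[1,2])/K[1,1]*d,d],-1)
    return (P-t)@R
def proj(c,X):
    K=np.array(c['camera_matrix']);R=np.array(c['R']);t=np.array(c['t']).ravel()
    q=K@(R@np.array(X)+t); return q[:2]/q[2]
E
python3 - <<'E'
from h import *
for n in ('scene','side','wrist'): snap(n,n+'0')
s=read_state(); print(s)
for n in ('scene','side'):
    c=imaging.get_calibration(n); print(n,-np.array(c['R']).T@np.array(c['t']).ravel(), np.array(c['R'])[2])
E
```

```text
{'time': 0.15, 'joint_positions': array([-1.1755714 ,  0.33269956, -0.06467909,  1.46071959,  0.02156831,
        1.34989483, -0.08851763]), 'joint_vel': array([ 5.75633300e-04, -3.03552455e-03, -4.94448673e-04, -3.98008979e-03,
       -9.23394595e-05,  8.74834709e-04,  3.77666944e-04]), 'joint_torque': array([ 8.64010344e-04, -6.23627973e+01,  2.46855046e-02, -3.90139461e+01,
       -6.14785776e-02,  3.71688616e-02,  4.82781115e-05]), 'ee_pos': array([0.25349625, 0.57097793, 0.22196735]), 'eef_rot': array([ 2.07409827e-01,  9.78254006e-01, -5.04713790e-04, -9.70726730e-05]), 'ft_force': array([-0.51695105,  0.13894551, -0.56479859]), 'torque': array([-0.05176282,  0.06419598,  0.0543324 ]), 'width': 0.08732383937967296}
scene [0.96231054 0.62124056 1.31088499] [-0.33799948 -0.43428255 -0.83495809]
side [ 0.2541777  -0.83197359  0.83616684] [ 0.2060232   0.72223695 -0.66024861]
```

View pics/scene0.png

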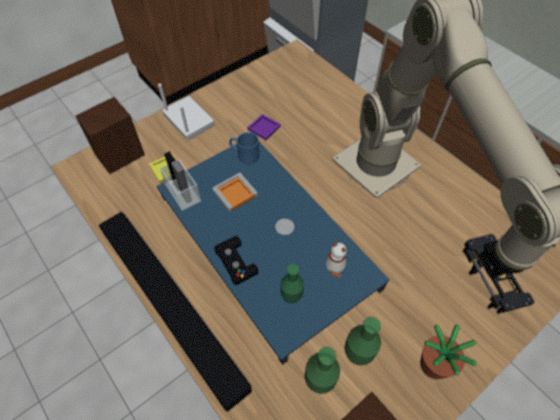

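View pics/side0.png

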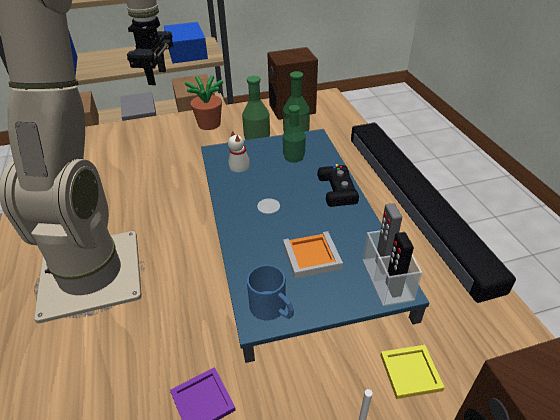

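View pics/wrist0.png

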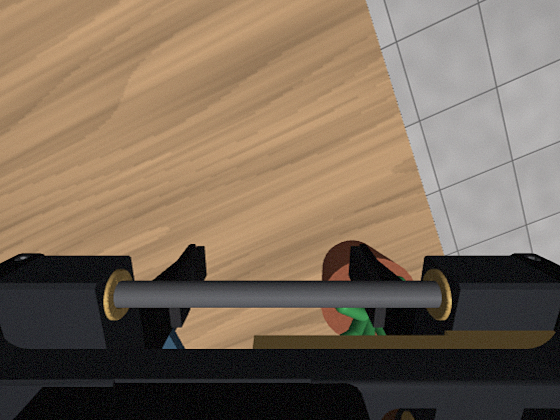

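In the scene view, the orange coaster is at (236,192), the mark at (285,227), and the cat at (337,260). There are three vase candidates: (292,285) on the rack, and (364,343) and (322,370) on the table. The one on the rack should be the 165 mm vase. Next I'll measure all of these and make an enlarged crop.

```bash
python3 - <<'E'
from h import *
for n in ('scene','side'):
    p,d,c=load(n+'0'); P=cloud(d,c); hsv=cv2.cvtColor(p,cv2.COLOR_RGB2HSV)
    H,S,V=[hsv[...,i].astype(int) for i in range(3)]
    print(n)
    # deck
    m=((H>95)&(H<112)&(S>100)&(abs(P[...,2]-.07)<.008)).astype(np.uint8); 
    m=cv2.morphologyEx(m,cv2.MORPH_OPEN,np.ones((3,3)))
    k,l,st,_=cv2.connectedComponentsWithStats(m); i=1+np.argmax(st[1:,4]); q=P[l==i]
    hull=q[:,:2].astype(np.float32); r_=cv2.minAreaRect(hull); print('deck',r_, 'z',np.median(q[:,2]), np.round(cv2.boxPoints(r_),3).tolist())
    # orange
    m=((H>5)&(H<20)&(S>200)&(V>140)&(abs(P[...,2]-.08)<.02)).astype(np.uint8)
    k,l,st,ce=cv2.connectedComponentsWithStats(m); i=1+np.argmax(st[1:,4]); print('orange',ce[i],st[i],np.median(P[l==i],0), cv2.minAreaRect(P[l==i][:,:2].astype(np.float32)))
    # pale
    m=((S<60)&(V>140)&(abs(P[...,2]-.07)<.006)).astype(np.uint8)
    k,l,st,ce=cv2.connectedComponentsWithStats(m)
    for i in range(1,k):
        if st[i,4]>60: print('pale',ce[i],st[i,4],onplane(c,*ce[i],.07),cv2.minAreaRect(P[l==i][:,:2].astype(np.float32)))
    m=((H>50)&(H<85)&(S>90)&(V>15)).astype(np.uint8)
    k,l,st,ce=cv2.connectedComponentsWithStats(m)
    for i in range(1,k):
        if st[i,4]>80:
            q=P[l==i]; print('green',ce[i],st[i],'zmin/max',np.percentile(q[:,2],[1,50,99]).round(3),'xy',np.median(q[:,:2],0).round(3))
p=load('scene0')[0]; a=cv2.resize(p[225:405,240:420],None,fx=3,fy=3)
cv2.imwrite('pics/crop.png',a[...,::-1])
p=load('side0')[0]; a=cv2.resize(p[220:290,220:360],None,fx=5,fy=5)
cv2.imwrite('pics/crop2.png',a[...,::-1])
E
```

```text
scene
deck ((0.5222395658493042, 0.009242385625839233), (0.7145846486091614, 0.3969222605228424), 86.99777221679688) z 0.07004043619080705 [[0.3050000071525574, -0.3370000123977661], [0.7020000219345093, -0.3580000102519989], [0.7390000224113464, 0.35600000619888306], [0.34299999475479126, 0.37599998712539673]]Traceback (most recent call last):
  File "<stdin>", line 13, in <module>
    return _wrapfunc(a, 'argmax', axis=axis, out=out, **kwds)
    return bound(*args, **kwds)
ValueError: attempt to get argmax of an empty sequence
```

```bash
python3 - <<'E'
from h import *
p=load('scene0')[0]; hsv=cv2.cvtColor(p,cv2.COLOR_RGB2HSV); print('hsv',hsv[192,236],hsv[227,285],hsv[290,292])
a=cv2.resize(p[225:405,240:420],None,fx=3,fy=3)
cv2.imwrite('pics/crop.png',a[...,::-1])
p=load('side0')[0]; a=cv2.resize(p[220:290,220:360],None,fx=5,fy=5)
cv2.imwrite('pics/crop2.png',a[...,::-1])
for n in ('scene','side'):
    p,d,c=load(n+'0'); P=cloud(d,c); hsv=cv2.cvtColor(p,cv2.COLOR_RGB2HSV)
    H,S,V=[hsv[...,i].astype(int) for i in range(3)]
    print(n)
    m=((H>95)&(H<112)&(S>100)&(abs(P[...,2]-.07)<.008)).astype(np.uint8); 
    m=cv2.morphologyEx(m,cv2.MORPH_OPEN,np.ones((3,3)))
    k,l,st,_=cv2.connectedComponentsWithStats(m); i=1+np.argmax(st[1:,4]); q=P[l==i]
    r_=cv2.minAreaRect(q[:,:2].astype(np.float32)); print('deck',r_)
    def comps(nm,m,mn):
        k,l,st,ce=cv2.connectedComponentsWithStats(m.astype(np.uint8))
        for i in range(1,k):
            if st[i,4]>mn:
                q=P[l==i]; print(nm,ce[i].round(1),st[i],'z',np.percentile(q[:,2],[1,50,99]).round(3),'xy',np.median(q[:,:2],0).round(3),'on.07',onplane(c,*ce[i],.07).round(4),'on.077',onplane(c,*ce[i],.077).round(4),np.round(cv2.minAreaRect(q[:,:2].astype(np.float32))[1],3))
    comps('orange',(H>4)&(H<20)&(S>200)&(V>130),100)
    comps('pale',(S<90)&(V>110)&(abs(P[...,2]-.07)<.006),60)
    comps('green',(H>45)&(H<90)&(S>90)&(V>15),80)
    comps('above',((P[...,2]>.08)&(P[...,2]<.25)&(P[...,0]>.3)&(P[...,0]<.75)&(abs(P[...,1])<.37)),100)
E
```

```text
hsv [ 14 173 189] [ 96   8 156] [ 70 117  94]
scene
deck ((0.5222395658493042, 0.009242385625839233), (0.7145846486091614, 0.3969222605228424), 86.99777221679688)
pale [284.4 226.2] [275 218  20  18 270] z [0.065 0.071 0.075] xy [0.465 0.038] on.07 [0.4647 0.0376 0.07  ] on.077 [0.4675 0.0409 0.077 ] [0.064 0.063]
green [291.8 284.4] [281 264  23  39 654] z [0.083 0.161 0.238] xy [0.607 0.241] on.07 [0.5759 0.2074 0.07  ] on.077 [0.5781 0.2097 0.077 ] [0.63  0.061]
green [364.5 341.4] [346 318  34  46 887] z [0.045 0.13  0.231] xy [0.557 0.473] on.07 [0.5295 0.4624 0.07  ] on.077 [0.532  0.4633 0.077 ] [0.47 0.08]
green [450.2 349. ] [425 325  51  50 768] z [0.11  0.149 0.165] xy [0.396 0.622] on.07 [0.3636 0.6228 0.07  ] on.077 [0.3669 0.6228 0.077 ] [0.125 0.619]
green [322.9 370.4] [306 348  33  44 924] z [0.055 0.133 1.311] xy [0.691 0.462] on.07 [0.6704 0.4488 0.07  ] on.077 [0.672  0.4498 0.077 ] [0.355 0.08 ]
above [246.4 146.2] [229 132  31  31 648] z [0.081 0.124 0.157] xy [ 0.383 -0.27 ] on.07 [ 0.3561 -0.3103  0.07  ] on.077 [ 0.3595 -0.3051  0.077 ] [0.105 0.077]
above [1
[... 2108 characters left out ...]
077 [0.4407 0.2945 0.077 ] [0.06  0.048]
above [338.6 184.8] [ 318  164   41   42 1100] z [0.081 0.103 0.113] xy [0.659 0.019] on.07 [0.6747 0.0619 0.07  ] on.077 [0.6708 0.0537 0.077 ] [0.144 0.086]
above [391.8 258.8] [ 363  203   60  100 3655] z [0.082 0.153 0.247] xy [ 0.637 -0.309] on.07 [ 0.6862 -0.231   0.07  ] on.077 [ 0.6823 -0.2365  0.077 ] [0.136 0.072]
above [312.6 254.2] [ 283  231   60   45 1091] z [0.08  0.088 0.093] xy [ 0.513 -0.185] on.07 [ 0.5181 -0.1626  0.07  ] on.077 [ 0.5157 -0.1687  0.077 ] [0.109 0.112]
above [267.9 291.9] [ 247  265   47   54 1851] z [0.081 0.126 0.157] xy [ 0.381 -0.291] on.07 [ 0.3895 -0.2378  0.07  ] on.077 [ 0.3883 -0.2432  0.077 ] [0.075 0.104]
```

View pics/crop.png

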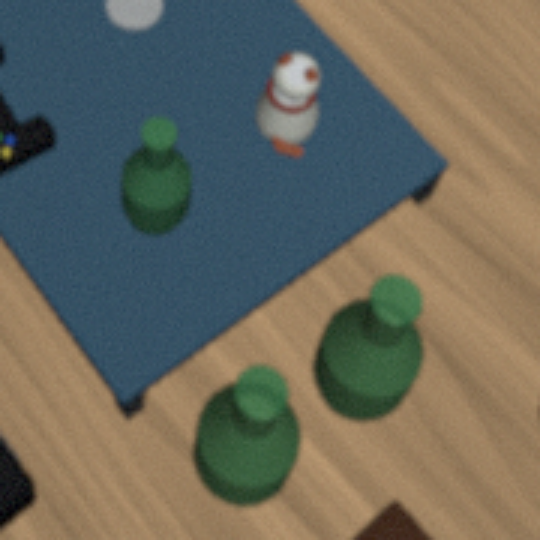

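View pics/crop2.png

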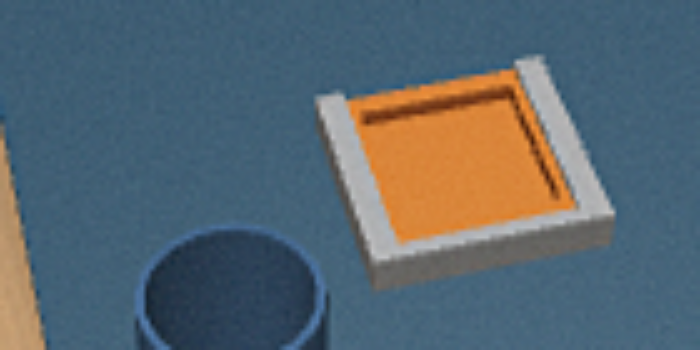

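The vase on the rack at (292,285) measures 168 mm tall and 65 mm wide. The other two are about 230 mm tall and stand on the table, so the rack one is the vase meant. Next I'll refine the caddy and vase positions.

```bash
python3 - <<'E'
from h import *
from scipy.optimize import least_squares
for n in ('scene','side'):
    p,d,c=load(n+'0'); P=cloud(d,c); hsv=cv2.cvtColor(p,cv2.COLOR_RGB2HSV)
    H,S,V=[hsv[...,i].astype(int) for i in range(3)]
    near=(abs(P[...,0]-.515)<.09)&(abs(P[...,1]+.17)<.09)&(P[...,2]>.06)&(P[...,2]<.1)
    m=((H>5)&(H<22)&(S>120)&near).astype(np.uint8)
    q=P[m>0]; ct=max(cv2.findContours(m,0,1)[0],key=cv2.contourArea)
    w=np.array([onplane(c,u,v,.086)[:2] for u,v in ct[:,0]],np.float32)
    print(n,'orange',m.sum(),'rim-plane rect',cv2.minAreaRect(w),np.median(q,0))
    m=((S<70)&(V>90)&near&(P[...,2]>.083)); 
    w=P[m][:,:2].astype(np.float32); print('white rect',m.sum(),cv2.minAreaRect(w))
    for zlo,zhi in ((.182,.222),(.228,.24),(.09,.14)):
        m=(abs(P[...,0]-.6)<.06)&(abs(P[...,1]-.225)<.06)&(P[...,2]>zlo)&(P[...,2]<zhi)
        q=P[m][:,:2]; f=least_squares(lambda a:np.hypot(*(q-a[:2]).T)-a[2],[.6,.225,.02],loss='soft_l1',f_scale=.002)
        print('vase',zlo,m.sum(),f.x.round(4),q.mean(0).round(4))
E
```

```text
scene orange 591 rim-plane rect ((0.514080822467804, -0.15913711488246918), (0.10094883292913437, 0.08473900705575943), 86.57518768310547) [ 0.50948748 -0.16267528  0.07847644]
white rect 297 ((0.5119234323501587, -0.16751867532730103), (0.10939105600118637, 0.11371833086013794), 87.50379180908203)
vase 0.182 67 [0.5967 0.2295 0.0125] [0.6027 0.2369]
vase 0.228 106 [0.5971 0.2296 0.0111] [0.5974 0.23  ]
vase 0.09 163 [0.5964 0.229  0.0326] [0.6139 0.2475]
side orange 1051 rim-plane rect ((0.5141846537590027, -0.16374115645885468), (0.09176759421825409, 0.08415479212999344), 87.03821563720703) [ 0.51556892 -0.1596767   0.07867855]
white rect 618 ((0.5132210850715637, -0.16934415698051453), (0.10856220871210098, 0.11198753118515015), 87.10099029541016)
vase 0.182 112 [0.5976 0.2271 0.0116] [0.5957 0.2188]
vase 0.228 70 [0.5973 0.2263 0.0125] [0.5967 0.2247]
vase 0.09 320 [0.5981 0.2289 0.0327] [0.5898 0.204 ]
```

```bash
cat >> h.py <<'E'
from scipy.spatial.transform import Rotation as Ro
def delta(T,az=None):
    s=read_state(); R=Ro.from_quat(s['eef_rot']).as_matrix(); d=R.T@(np.array(T)-s['ee_pos'])
    a0=np.degrees(np.arctan2(R[1,1],R[0,1])); out=d.round(4)
    print('at',s['ee_pos'].round(4),'w',round(float(s['width']),4),'F',np.array(s['ft_force']).round(2),'yaz',a0.round(2),'t',round(s['time'],2),'tilt',np.round(R[:,2],3))
    if az is not None:
        r_=(a0-az+90)%180-90; print('shift',out,'roll',np.radians(r_).round(4))
    else: print('shift',out)
E
python3 - <<'E'
from h import *
delta([.43,.15,.30],30)
delta([.513,-.163,.30],-3.0)
delta([.513,-.163,.13],-3.0)
E
```

```text
at [0.2535 0.571  0.222 ] w 0.0873 F [-0.52  0.14 -0.56] yaz 66.06 t 0.15 tilt [-0.    -0.001 -1.   ]
shift [-0.3322 -0.3132 -0.0777] roll 0.6293
at [0.2535 0.571  0.222 ] w 0.0873 F [-0.52  0.14 -0.56] yaz 66.06 t 0.15 tilt [-0.    -0.001 -1.   ]
shift [-0.535  -0.5656 -0.0774] roll 1.2053
at [0.2535 0.571  0.222 ] w 0.0873 F [-0.52  0.14 -0.56] yaz 66.06 t 0.15 tilt [-0.    -0.001 -1.   ]
shift [-0.535  -0.5654  0.0926] roll 1.2053
```

>>> move_arm(
  series=[
    [0,0,-0.04,0],
    [-0.03,-0.03,-0.078,0.06],
    [-0.06,-0.06,-0.078,0.12],
    [-0.09,-0.09,-0.078,0.18],
    [-0.12,-0.12,-0.078,0.24],
    [-0.15,-0.15,-0.078,0.3],
    [-0.18,-0.18,-0.078,0.37],
    [-0.21,-0.21,-0.078,0.44],
    [-0.24,-0.24,-0.078,0.51],
    [-0.27,-0.27,-0.078,0.58],
    [-0.3,-0.3,-0.078,0.65],
    [-0.33,-0.33,-0.078,0.72],
    [-0.36,-0.36,-0.078,0.8],
    [-0.39,-0.39,-0.078,0.88],
    [-0.42,-0.42,-0.078,0.96],
    [-0.45,-0.45,-0.078,1.04],
    [-0.48,-0.48,-0.078,1.12],
    [-0.5,-0.51,-0.078,1.2],
    [-0.52,-0.54,-0.078,1.205],
    [-0.535,-0.565,-0.078,1.205],
  ],
  claw=-0.31,
)

```text
time: 2.15
ee_pos: [0.5132, -0.1644, 0.3004]
eef_rot: [0.726, 0.688, -0.0, 0.0]
ft_force: [-0.0, 0.3, -0.1]
width: 0.0304
```

```bash
python3 - <<'E'
from h import *
delta([.513,-.163,.13],-3.0)
delta([.513,-.163,.08],-3.0)
E
```

```text
at [ 0.5132 -0.1644  0.3004] w 0.0304 F [-0.02  0.27 -0.09] yaz -3.07 t 2.15 tilt [-0. -0. -1.]
shift [ 0.0014 -0.0003  0.1704] roll -0.0012
at [ 0.5132 -0.1644  0.3004] w 0.0304 F [-0.02  0.27 -0.09] yaz -3.07 t 2.15 tilt [-0. -0. -1.]
shift [ 0.0014 -0.0003  0.2204] roll -0.0012
```

>>> move_arm(
  series=[
    [0,0,0.05,0],
    [0,0,0.1,0],
    [0,0,0.15,0],
    [0,0,0.19,0],
    [0,0,0.2,0],
    [0,0,0.2,0],
  ],
)

```text
time: 2.75
ee_pos: [0.5126, -0.1622, 0.1]
eef_rot: [0.725, 0.688, -0.001, -0.001]
ft_force: [-0.4, -0.2, 0.4]
width: 0.0302
```

```bash
python3 - <<'E'
from h import *
p,d,c=snap('wrist','w1')
q,d,c=snap('side','s1')
print(proj(imaging.get_calibration('side'),read_state()['ee_pos']))
cv2.imwrite('pics/m1.png',np.vstack([cv2.resize(p,(400,300)),cv2.resize(q[190:300,220:367],(400,300))])[...,::-1])
delta([.513,-.163,.08],-3.0)
E
```

```text
[311.49679541 244.71120013]
at [ 0.5145 -0.1626  0.1025] w 0.0302 F [-0.48  0.4   0.24] yaz -2.98 t 2.85 tilt [ 0.002 -0.    -1.   ]
shift [-0.0005 -0.0016  0.0225] roll 0.0003
```

View pics/m1.png

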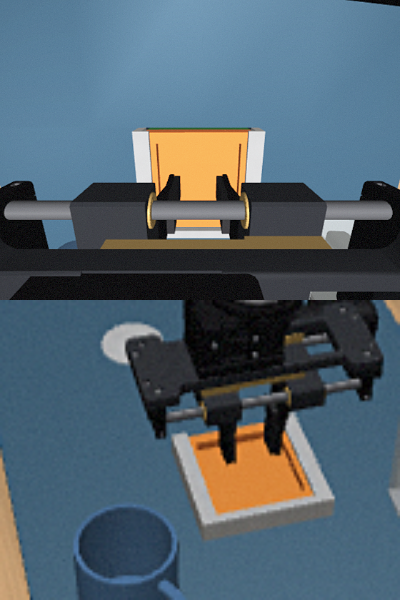

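The fingers are centred over the orange recess, with the wrist crop at about (200,190), and they clear both guides. I'm lowering them into the recess.

>>> move_arm(
  series=[
    [0,0,0.01,0],
    [0,0,0.02,0],
    [0,0,0.02,0],
    [0,0,0.02,0],
  ],
)

```text
time: 3.25
ee_pos: [0.5132, -0.1622, 0.0805]
eef_rot: [0.725, 0.688, -0.0, -0.0]
ft_force: [0.1, -0.1, -0.5]
width: 0.0298
```

```bash
python3 - <<'E'
from h import *
delta([.513,-.163,.08],-3.0)
E
```

```text
at [ 0.5132 -0.1622  0.0805] w 0.0298 F [ 0.05 -0.06 -0.52] yaz -2.98 t 3.25 tilt [-0.  0. -1.]
shift [-0.0008 -0.0002  0.0005] roll 0.0003
```

>>> move_arm(
  series=[
    [0.01,0,0,0],
    [0.02,0,0,0],
    [0.025,0,0,0],
    [0.03,0,0,0],
    [0.035,0,0,0],
    [0.04,0,0,0],
    [0.045,0,0,0],
    [0.05,0,0,0],
  ],
)

```text
time: 4.05
ee_pos: [0.516, -0.1119, 0.0806]
eef_rot: [0.725, 0.688, 0.0, 0.0]
ft_force: [0.6, -1.9, 1.6]
width: 0.0298
```

```bash
python3 - <<'E'
from h import *
q,d,c=snap('side','s2')
cv2.imwrite('pics/m2.png',cv2.resize(q[150:300,200:400],(800,600))[...,::-1])
delta([.513,-.163,.08],-3.0)
E
```

```text
at [ 0.5161 -0.1109  0.0805] w 0.0301 F [-0.33 -1.7   2.22] yaz -2.93 t 4.1 tilt [ 0.     0.001 -1.   ]
shift [-0.0522 -0.0004  0.0005] roll 0.0012
```

View pics/m2.png

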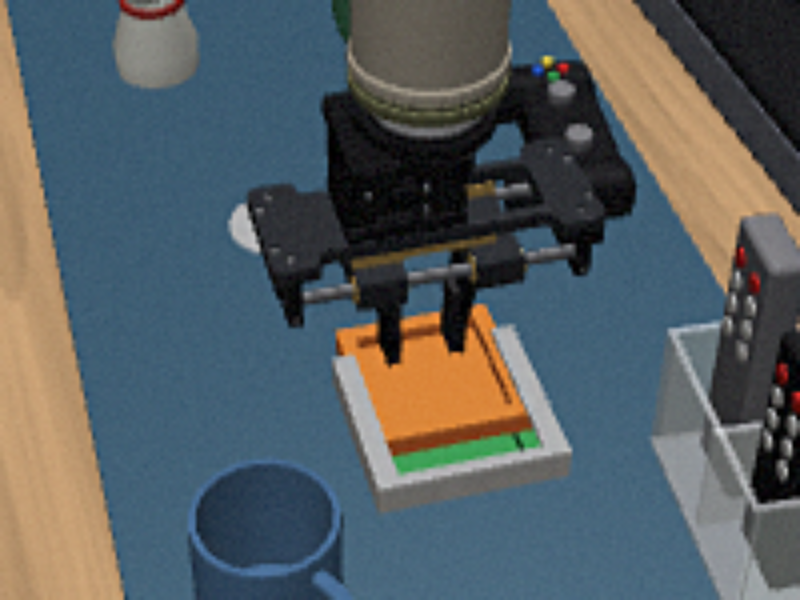

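The orange coaster is moving out of the mouth and the green one is showing behind it. I'll keep drawing.

>>> move_arm(
  series=[
    [0.007,0,0,0],
    [0.014,0,0,0],
    [0.021,0,0,0],
    [0.028,0,0,0],
    [0.035,0,0,0],
    [0.042,0,0,0],
    [0.049,0,0,0],
    [0.056,0,0,0],
    [0.063,0,0,0],
    [0.07,0,0,0],
    [0.076,0,0,0],
    [0.082,0,0,0],
    [0.087,0,0,0],
    [0.092,0,0,0],
    [0.092,0,0,0],
    [0.092,0,0,0],
  ],
)

```text
time: 5.7
ee_pos: [0.5207, -0.0204, 0.0805]
eef_rot: [0.725, 0.689, 0.0, -0.0]
ft_force: [0.3, -0.1, -0.6]
width: 0.0301
```

```bash
cat >>h.py <<'E'
def orange(fn,n,z=.084):
    p,d,c=load(fn); P=cloud(d,c); hsv=cv2.cvtColor(p,cv2.COLOR_RGB2HSV); H,S,V=[hsv[...,i].astype(int) for i in range(3)]
    m=((H>5)&(H<22)&(S>120)&(V>60)&(abs(P[...,2]-.077)<.015)&(abs(P[...,1]+.06)<.2)&(abs(P[...,0]-.5)<.12)).astype(np.uint8)
    q=P[m>0]; q=q[q[:,2]>.079]; print(n,'rect',cv2.minAreaRect(q[:,:2].astype(np.float32)),len(q))
E
python3 - <<'E'
from h import *
q,d,c=snap('side','s3'); orange('s3','side')
snap('scene','sc3'); orange('sc3','scene')
cv2.imwrite('pics/m3.png',cv2.resize(q[150:300,200:400],(800,600))[...,::-1])
delta([.513,-.163,.08],-3.0)
E
```

```text
side rect ((0.5188640356063843, -0.045796532183885574), (0.09689483046531677, 0.09394821524620056), 86.88795471191406) 440
scene rect ((0.5194016098976135, -0.04199913889169693), (0.09529009461402893, 0.09396062046289444), 88.244140625) 150
at [ 0.5207 -0.0207  0.0806] w 0.0298 F [ 0.4  -0.12 -0.65] yaz -3.0 t 5.8 tilt [ 0.  0. -1.]
shift [-0.1425 -0.0002  0.0006] roll -0.0001
```

View pics/m3.png

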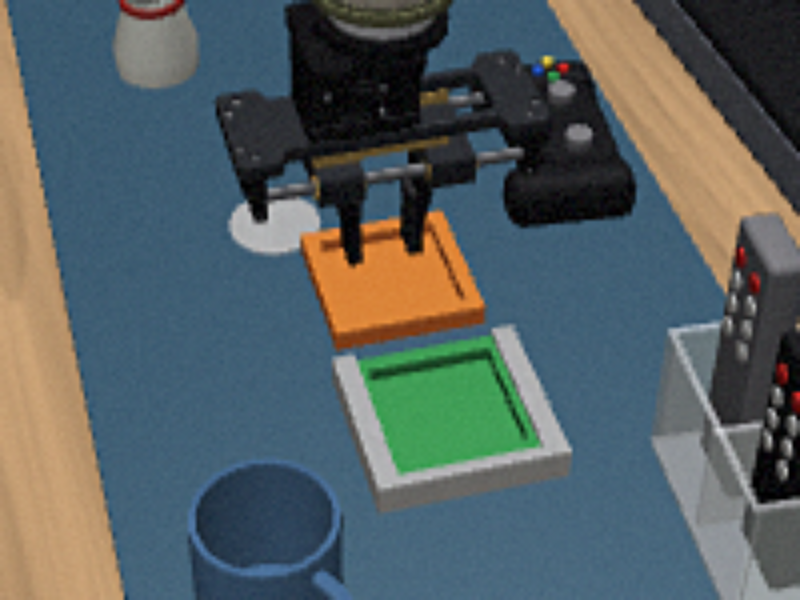

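The coaster is out at about (0.519, −0.044), and the green one has risen to the lips. I'll push it +y first. Then I'll move the fingertip to its middle line and push it sideways so it doesn't turn.

>>> move_arm(
  series=[
    [0.01,0,0.002,0],
    [0.02,0,0.002,0],
    [0.03,0,0.002,0],
    [0.04,0,0.002,0],
    [0.05,0,0.002,0],
    [0.06,0,0.002,0],
    [0.068,0,0.002,0],
    [0.074,0,0.002,0],
    [0.079,0,0.002,0],
    [0.079,0,0.002,0],
    [0.065,0,0.002,0],
    [0.052,0,0.002,0],
    [0.052,-0.005,0.002,0],
    [0.052,-0.01,0.002,0],
    [0.052,-0.017,0.002,0],
    [0.052,-0.024,0.002,0],
    [0.052,-0.031,0.002,0],
    [0.052,-0.036,0.002,0],
    [0.052,-0.04,0.002,0],
    [0.052,-0.04,0.002,0],
  ],
)

```text
time: 7.8
ee_pos: [0.483, 0.0338, 0.0786]
eef_rot: [0.725, 0.689, 0.0, -0.0]
ft_force: [0.3, 0.5, 1.3]
width: 0.0302
```

```bash
python3 - <<'E'
from h import *
q,d,c=snap('side','s4'); orange('s4','side')
snap('scene','sc4'); orange('sc4','scene')
cv2.imwrite('pics/m4.png',cv2.resize(q[120:270,200:400],(800,600))[...,::-1])
delta([.465,.037,.08],-3.0)
E
```

```text
side rect ((0.49575191736221313, 0.03446108475327492), (0.0980367437005043, 0.0941179022192955), 87.00715637207031) 373
scene rect ((0.49574902653694153, 0.038508325815200806), (0.09732769429683685, 0.09473836421966553), 86.12285614013672) 213
at [0.4835 0.0337 0.0786] w 0.0299 F [-0.19 -0.51  0.51] yaz -2.97 t 7.9 tilt [ 0.  0. -1.]
shift [ 0.0023 -0.0187 -0.0014] roll 0.0006
```

View pics/m4.png

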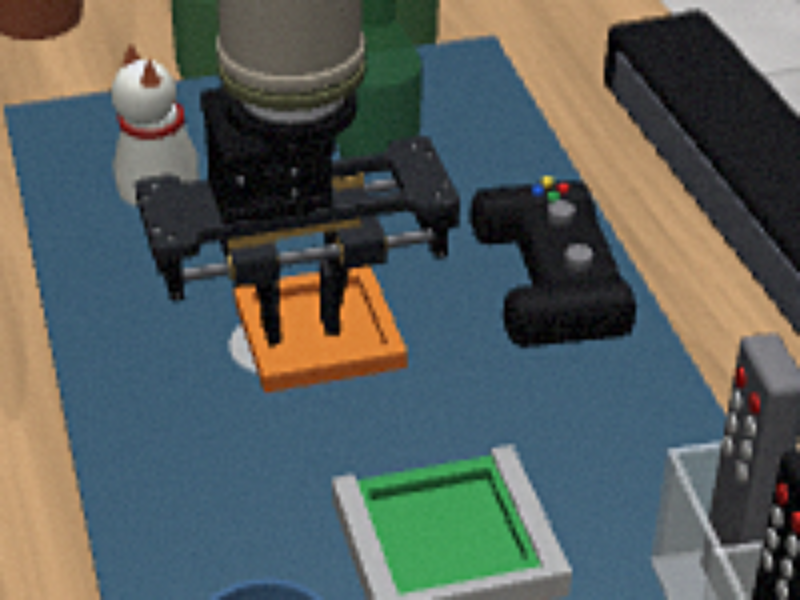

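The coaster centre is at (0.4957, 0.0365), so it has 31 mm to go in −x. Then I'll back off and lift clear.

>>> move_arm(
  series=[
    [0,-0.007,0,0],
    [0,-0.014,0,0],
    [0,-0.021,0,0],
    [0,-0.026,0,0],
    [0,-0.031,0,0],
    [0,-0.031,0,0],
    [0,-0.025,0,0],
    [0,-0.023,0,0],
    [0,-0.023,0,0],
    [0,-0.023,-0.04,0],
    [0,-0.023,-0.09,0],
    [0,-0.023,-0.14,0],
    [0,-0.023,-0.19,0],
    [0,-0.023,-0.2,0],
  ],
)

```text
time: 9.3
ee_pos: [0.4626, 0.0349, 0.2839]
eef_rot: [0.725, 0.688, 0.004, 0.001]
ft_force: [1.0, 0.3, -0.8]
width: 0.0299
```

```bash
python3 - <<'E'
from h import *
q,d,c=snap('side','s5'); orange('s5','side')
snap('scene','sc5'); orange('sc5','scene')
cv2.imwrite('pics/m5.png',cv2.resize(q[120:270,200:400],(800,600))[...,::-1])
delta([.5,.12,.28],-3.0)
delta([.597,.2285,.28],-3.0)
delta([.597,.2285,.183],-3.0)
E
```

```text
side rect ((0.46469971537590027, 0.03697752207517624), (0.09787891060113907, 0.09434812515974045), 86.90009307861328) 428
scene rect ((0.46438321471214294, 0.03998563811182976), (0.0968213826417923, 0.09496445953845978), 86.71332550048828) 331
at [0.4614 0.035  0.28  ] w 0.03 F [-0.43 -0.34 -1.59] yaz -2.98 t 9.4 tilt [ 0.003  0.001 -1.   ]
shift [0.0869 0.0341 0.0002] roll 0.0003
at [0.4614 0.035  0.28  ] w 0.03 F [-0.43 -0.34 -1.59] yaz -2.98 t 9.4 tilt [ 0.003  0.001 -1.   ]
shift [0.2003 0.1253 0.0007] roll 0.0003
at [0.4614 0.035  0.28  ] w 0.03 F [-0.43 -0.34 -1.59] yaz -2.98 t 9.4 tilt [ 0.003  0.001 -1.   ]
shift [0.2002 0.125  0.0977] roll 0.0003
```

View pics/m5.png

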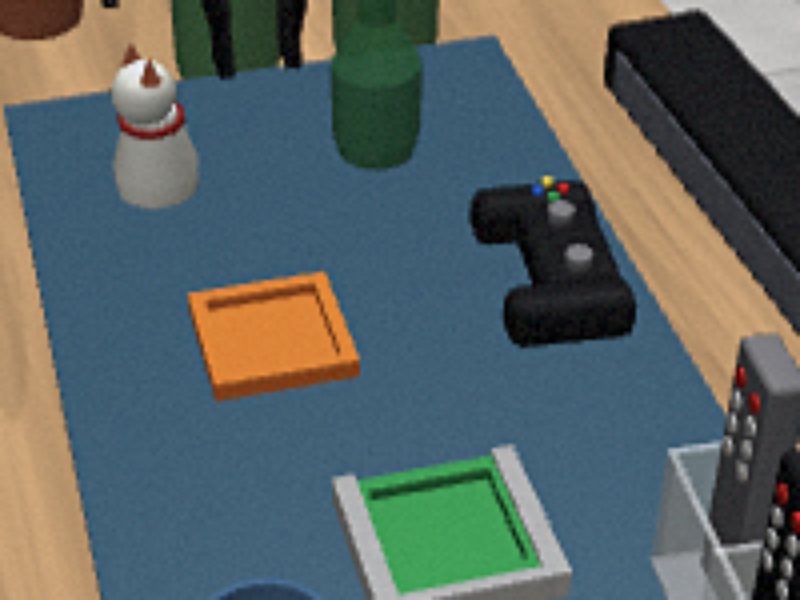

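The coaster lies flat at about (0.4645, 0.0375), and the mark at (0.465, 0.037) is hidden under it. I'm going over the vase with the jaws open.

>>> move_arm(
  series=[
    [0.04,0.025,0,0],
    [0.08,0.05,0,0],
    [0.12,0.075,0,0],
    [0.16,0.1,0,0],
    [0.185,0.115,0,0],
    [0.2,0.125,0,0],
    [0.2,0.125,0,0],
    [0.2,0.125,0,0],
    [0.2,0.125,0,0],
  ],
  claw=1,
)

```text
time: 10.3
ee_pos: [0.5954, 0.2266, 0.2778]
eef_rot: [0.726, 0.688, -0.001, -0.0]
ft_force: [0.3, -0.6, -0.5]
width: 0.0856
```

```bash
python3 - <<'E'
from h import *
p,d,c=snap('wrist','w6'); q,d,c=snap('side','s6')
cv2.imwrite('pics/m6.png',np.vstack([cv2.resize(p,(400,300)),cv2.resize(q[50:190,220:407],(400,300))])[...,::-1])
delta([.597,.2285,.183],-3.0)
E
```

```text
at [0.5955 0.2269 0.2786] w 0.0869 F [-0.57  0.37 -0.31] yaz -3.05 t 10.4 tilt [-0.  0. -1.]
shift [0.0016 0.0015 0.0956] roll -0.0009
```

View pics/m6.png

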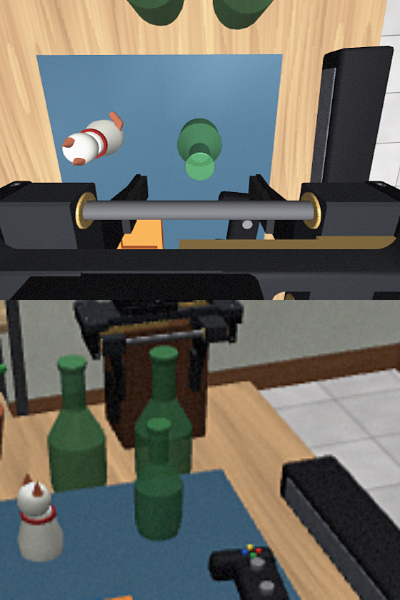

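The vase lip, at (200,165) in the wrist crop, is centred between the open fingers. I'm lowering, then closing on the neck.

>>> move_arm(
  series=[
    [0.0015,0.0015,0.03,0],
    [0.0015,0.0015,0.06,0],
    [0.0015,0.0015,0.08,0],
    [0.0015,0.0015,0.095,0],
    [0.0015,0.0015,0.095,0],
    [0.0015,0.0015,0.095,0],
  ],
)

```text
time: 11.0
ee_pos: [0.5976, 0.2294, 0.1845]
eef_rot: [0.725, 0.688, 0.001, 0.0]
ft_force: [0.5, 0.4, -0.4]
width: 0.0869
```

>>> move_arm(
  series=[
    [0,0,0,0],
    [0,0,0,0],
    [0,0,0,0],
    [0,0,0,0],
    [0,0,0,0],
    [0,0,0,0],
    [0,0,0,0],
    [0,0,0,0],
    [0,0,0,0],
    [0,0,0,0],
  ],
  claw=-1,
  newtons=25,
)

```text
time: 12.0
ee_pos: [0.5973, 0.2295, 0.1835]
eef_rot: [0.725, 0.688, 0.0, -0.0]
ft_force: [0.8, -1.6, 0.2]
width: 0.0292
```

```bash
python3 - <<'E'
from h import *
delta([.597,.2285,.183],-3.0)
q,d,c=snap('side','s7')
cv2.imwrite('pics/m7.png',cv2.resize(q[50:190,220:407],(800,600))[...,::-1])
E
```

```text
at [0.5973 0.2295 0.1835] w 0.0292 F [ 0.8  -1.56  0.17] yaz -2.98 t 12.0 tilt [ 0.  0. -1.]
shift [-0.001  -0.0002  0.0005] roll 0.0004
```

View pics/m7.png

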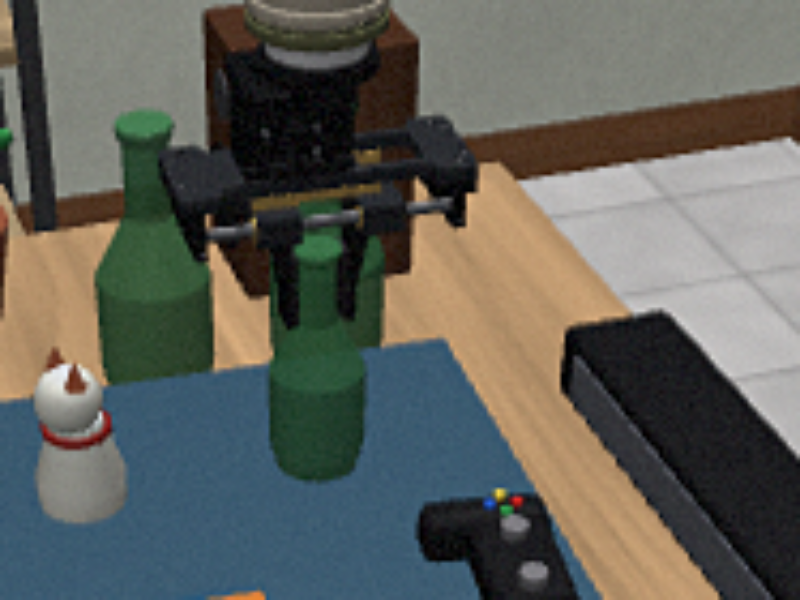

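>>> move_arm(
  series=[
    [0,0,0,0],
    [0,0,0,0],
    [0,0,0,0],
    [0,0,0,0],
  ],
)

```text
time: 12.45
ee_pos: [0.5973, 0.2295, 0.1835]
eef_rot: [0.725, 0.688, 0.0, -0.0]
ft_force: [-0.1, 0.2, -0.6]
width: 0.0292
```

The opening stopped at 29.2 mm, where the neck should give 26 mm, so the tips may be sitting on the taper. I'll regrip 10 mm higher.

>>> move_arm(
  series=[
    [0,0,0,0],
    [0,0,0,0],
    [0,0,0,0],
    [0,0,-0.005,0],
    [0,0,-0.01,0],
    [0,0,-0.01,0],
  ],
  claw=0,
)

```text
time: 13.05
ee_pos: [0.5978, 0.2296, 0.1947]
eef_rot: [0.725, 0.688, 0.001, 0.0]
ft_force: [0.3, -1.0, -0.2]
width: 0.0431
```

>>> move_arm(
  series=[
    [0,0,0,0],
    [0,0,0,0],
    [0,0,0,0],
    [0,0,0,0],
    [0,0,0,0],
    [0,0,0,0],
  ],
  claw=-1,
)

```text
time: 13.65
ee_pos: [0.5973, 0.2294, 0.1934]
eef_rot: [0.725, 0.688, -0.0, -0.0]
ft_force: [0.6, 0.7, -0.0]
width: 0.0297
```

>>> move_arm(
  series=[
    [0,0,0,0],
    [0,0,0,0],
    [0,0,0,0],
  ],
)

```text
time: 13.95
ee_pos: [0.5972, 0.2294, 0.1934]
eef_rot: [0.725, 0.688, -0.0, -0.0]
ft_force: [-0.2, 0.8, -1.5]
width: 0.03
```

```bash
python3 - <<'E'
from h import *
delta([.597,.2285,.183],-3.0)
q,d,c=snap('side','s8')
cv2.imwrite('pics/m8.png',cv2.resize(q[85:145,260:340],(800,600),interpolation=cv2.INTER_CUBIC)[...,::-1])
E
```

```text
at [0.5972 0.2294 0.1934] w 0.03 F [-0.25  0.77 -1.49] yaz -2.98 t 13.95 tilt [-0. -0. -1.]
shift [-0.001  -0.0002  0.0104] roll 0.0004
```

View pics/m8.png

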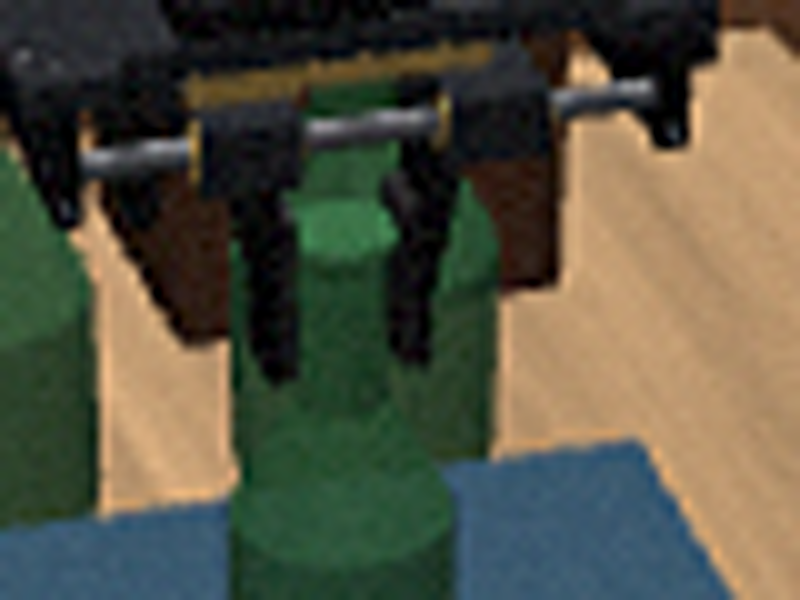

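The fingers are on the neck just under the lip, and the vase is upright. I'll try a small lift and check.

>>> move_arm(
  series=[
    [0,0,-0.003,0],
    [0,0,-0.006,0],
    [0,0,-0.009,0],
    [0,0,-0.012,0],
    [0,0,-0.012,0],
    [0,0,-0.012,0],
    [0,0,-0.012,0],
  ],
)

```text
time: 14.7
ee_pos: [0.5972, 0.2294, 0.2054]
eef_rot: [0.725, 0.688, -0.0, -0.0]
ft_force: [-0.1, 0.2, -2.3]
width: 0.0295
```

```bash
cat >>h.py <<'E'
def vase(fn,xy,z0=.07):
    p,d,c=load(fn); P=cloud(d,c); hsv=cv2.cvtColor(p,cv2.COLOR_RGB2HSV); H,S,V=[hsv[...,i].astype(int) for i in range(3)]
    g=(H>45)&(H<90)&(S>90)&(V>15)&(np.hypot(P[...,0]-xy[0],P[...,1]-xy[1])<.05)
    print(fn,'green z range',np.percentile(P[g][:,2],[1,99]).round(4))
    for lo,hi,rr in ((.022,.04,.033),(.055,.072,.033),(.15,.17,None)):
        q=P[g&(P[...,2]>z0+lo)&(P[...,2]<z0+hi)][:,:2]
        if len(q)<8: continue
        from scipy.optimize import least_squares
        rr=rr or .016
        f=least_squares(lambda a:np.hypot(*(q-a[:2]).T)-rr,[*xy],loss='soft_l1',f_scale=.002); print(lo,len(q),f.x.round(4))
E
python3 - <<'E'
from h import *
delta([.597,.2285,.183],-3.0)
q,d,c=snap('side','s9'); vase('s9',(.597,.229),.082)
snap('scene','sc9'); vase('sc9',(.597,.229),.082)
cv2.imwrite('pics/m9.png',cv2.resize(q[85:175,250:370],(800,600),interpolation=cv2.INTER_CUBIC)[...,::-1])
E
```

```text
at [0.5972 0.2294 0.2054] w 0.0295 F [-0.08  0.24 -2.34] yaz -2.98 t 14.7 tilt [-0. -0. -1.]
shift [-0.0009 -0.0002  0.0224] roll 0.0004
s9 green z range [0.0852 0.3723]
0.022 113 [0.5981 0.2291]
0.055 117 [0.5981 0.229 ]
0.15 92 [0.5983 0.2303]
sc9 green z range [0.0981 0.3051]
0.022 50 [0.596  0.2285]
0.055 57 [0.5958 0.2287]
```

View pics/m9.png

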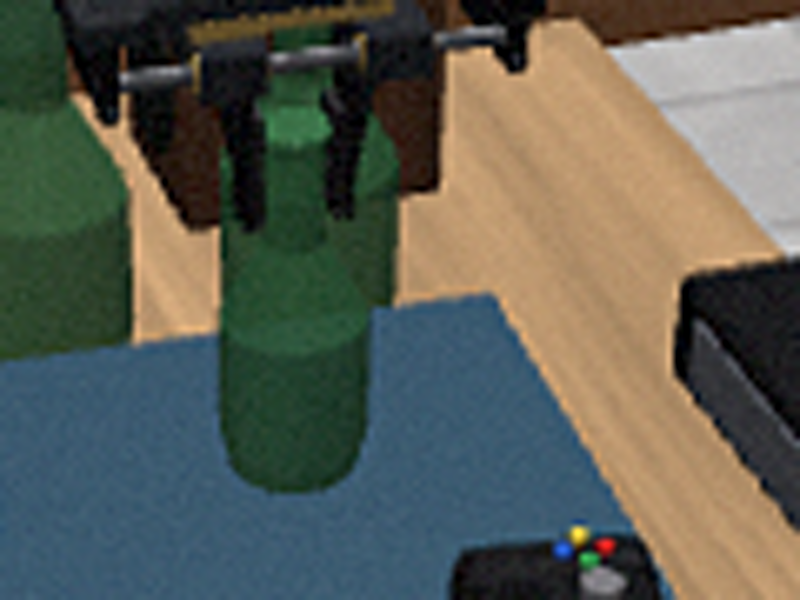

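The wrist reads −2.3 N, so the arm is carrying the vase, and it hangs upright. I'll raise it, carry it gently over the coaster, and check again.

```bash
python3 - <<'E'
from h import *
delta([.4645,.0385,.235],-3.0)
E
```

```text
at [0.5972 0.2295 0.2054] w 0.0298 F [ 0.36  0.03 -3.02] yaz -2.98 t 14.8 tilt [-0. -0. -1.]
shift [-0.1976 -0.1226 -0.0296] roll 0.0003
```

>>> move_arm(
  series=[
    [0,0,-0.005,0],
    [0,0,-0.015,0],
    [0,0,-0.025,0],
    [0,0,-0.03,0],
    [-0.005,-0.003,-0.03,0],
    [-0.013,-0.008,-0.03,0],
    [-0.026,-0.016,-0.03,0],
    [-0.042,-0.026,-0.03,0],
    [-0.06,-0.037,-0.03,0],
    [-0.079,-0.049,-0.03,0],
    [-0.098,-0.061,-0.03,0],
    [-0.117,-0.073,-0.03,0],
    [-0.136,-0.084,-0.03,0],
    [-0.154,-0.096,-0.03,0],
    [-0.17,-0.105,-0.03,0],
    [-0.182,-0.113,-0.03,0],
    [-0.19,-0.118,-0.03,0],
    [-0.196,-0.121,-0.03,0],
    [-0.198,-0.123,-0.03,0],
    [-0.198,-0.123,-0.03,0],
  ],
)

```text
time: 16.8
ee_pos: [0.4641, 0.0382, 0.2355]
eef_rot: [0.725, 0.689, 0.0, -0.0]
ft_force: [0.3, 0.0, -3.1]
width: 0.0297
```

```bash
python3 - <<'E'
from h import *
delta([.4645,.0385,.1985],-3.0)
q,d,c=snap('side','s10'); vase('s10',(.465,.038),.1115); orange('s10','side')
snap('scene','sc10'); vase('sc10',(.465,.038),.1115)
cv2.imwrite('pics/m10.png',cv2.resize(q[110:230,210:370],(800,600),interpolation=cv2.INTER_CUBIC)[...,::-1])
E
```

```text
at [0.4641 0.0382 0.2355] w 0.0297 F [ 0.33  0.05 -3.07] yaz -2.97 t 16.8 tilt [ 0.  0. -1.]
shift [0.0003 0.0003 0.037 ] roll 0.0006
s10 green z range [0.1191 0.3851]
0.022 136 [0.4648 0.0359]
0.055 142 [0.4647 0.0364]
0.15 128 [0.4647 0.0389]
side rect ((0.4645001292228699, 0.03741037845611572), (0.09923189878463745, 0.09371519833803177), 86.49153137207031) 338
sc10 green z range [0.1361 0.377 ]
0.022 44 [0.4625 0.0382]
0.055 60 [0.4626 0.0377]
0.15 12 [0.4684 0.0373]
```

View pics/m10.png

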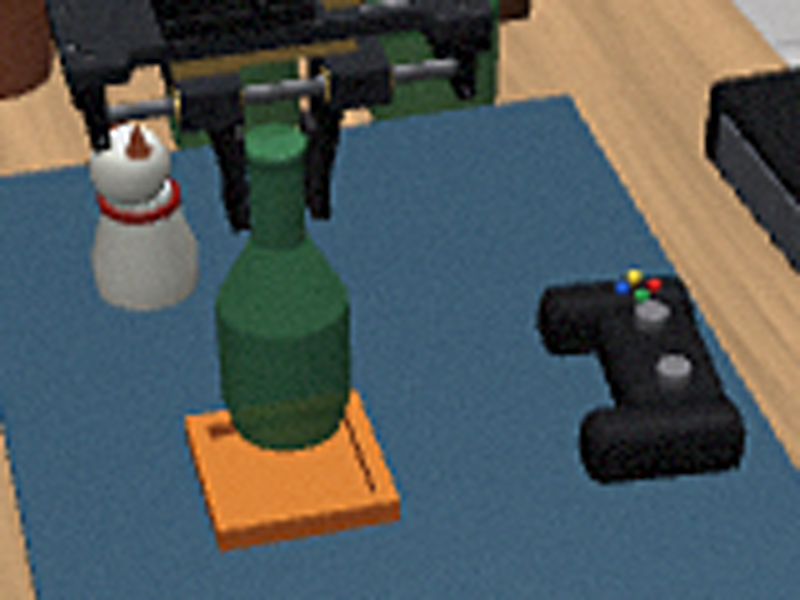

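The vase is upright and centred over the coaster to within 2 mm. I'm lowering it: the foot should touch when the TCP is near z = 0.1985.

>>> move_arm(
  series=[
    [0,0,0.004,0],
    [0,0,0.01,0],
    [0,0,0.017,0],
    [0,0,0.024,0],
    [0,0,0.029,0],
    [0,0,0.032,0],
    [0,0,0.034,0],
    [0,0,0.0355,0],
    [0,0,0.0365,0],
    [0,0,0.037,0],
    [0,0,0.037,0],
    [0,0,0.037,0],
  ],
)

```text
time: 18.1
ee_pos: [0.4642, 0.0382, 0.1987]
eef_rot: [0.725, 0.688, 0.0, 0.0]
ft_force: [-0.5, -0.1, -3.4]
width: 0.0297
```

>>> move_arm(
  series=[
    [0,0,0.0005,0],
    [0,0,0.001,0],
    [0,0,0.001,0],
  ],
)

```text
time: 18.4
ee_pos: [0.4647, 0.0384, 0.1983]
eef_rot: [0.725, 0.689, 0.001, 0.0]
ft_force: [-0.6, 0.7, 5.2]
width: 0.0295
```

The foot is down: the force changed sign to +5 N. I'm opening and retreating upward.

>>> move_arm(
  series=[
    [0,0,-0.0005,0],
    [0,0,-0.0005,0],
    [0,0,-0.0005,0],
    [0,0,-0.0005,0],
    [0,0,-0.0005,0],
    [0,0,-0.0005,0],
    [0,0,-0.0005,0],
    [0,0,-0.0005,0],
    [0,0,-0.02,0],
    [0,0,-0.05,0],
    [0,0,-0.08,0],
    [0,0,-0.11,0],
    [0,0,-0.11,0],
    [0,0,-0.11,0],
  ],
  claw=0.8,
)

```text
time: 19.8
ee_pos: [0.4644, 0.0382, 0.3077]
eef_rot: [0.725, 0.688, 0.0, 0.0]
ft_force: [0.2, -0.0, -0.5]
width: 0.0784
```

```bash
python3 - <<'E'
from h import *
delta([.4645,.0385,.1985],-3.0)
q,d,c=snap('side','s11'); vase('s11',(.465,.038),.075); orange('s11','side')
snap('scene','sc11'); vase('sc11',(.465,.038),.075); orange('sc11','scene')
cv2.imwrite('pics/m11.png',q[...,::-1])
E
```

```text
at [0.4644 0.0382 0.3077] w 0.0784 F [ 0.21 -0.01 -0.49] yaz -2.98 t 19.8 tilt [ 0.001  0.001 -1.   ]
shift [0.0003 0.     0.1092] roll 0.0004
s11 green z range [0.0822 0.4781]
0.022 125 [0.4652 0.0386]
0.055 118 [0.4649 0.0386]
0.15 127 [0.4651 0.0403]
side rect ((0.464901864528656, 0.03735732287168503), (0.09943091124296188, 0.09402285516262054), 86.850341796875) 321
sc11 green z range [0.097  0.4344]
0.022 34 [0.4626 0.0387]
0.055 50 [0.4633 0.0382]
0.15 93 [0.4618 0.0368]
scene rect ((0.46425485610961914, 0.03933001309633255), (0.09513647109270096, 0.09653089940547943), 87.31510162353516) 252
```

View pics/m11.png

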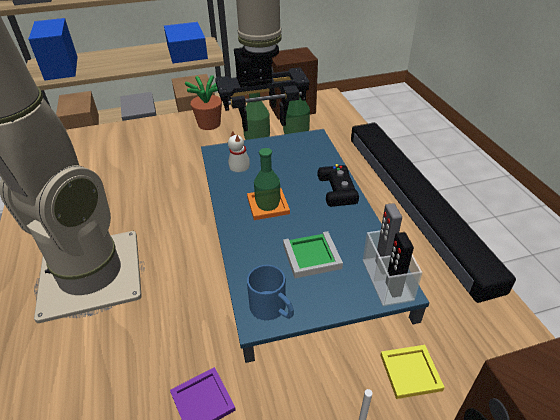

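The vase at (266,180) stands upright in the orange coaster at (268,205). The green coaster at (314,252) is raised in the caddy, nothing else has moved, and the gripper is clear. I'm handing in.

```bash
python3 - <<'E'
from h import *
r.close_job()
E
```

```text
the job is handed in; nothing more can be done
```

I slid the top orange coaster out of the caddy and along the deck onto the water mark without lifting it. I then stood the 165 mm vase upright in its recess and handed the job in at about 20 s of the 72 s allowed.

**Final checks:**
- **Coaster:** its centre is about 1–2 mm from the mark's measured centre, and the mark is fully hidden.
- **Vase:** it is about 1–2 mm from the coaster's centre and upright as far as I could measure. The foot was down: the wrist force changed sign when I lowered it.
- **Caddy:** the green coaster has risen to the lips. I judged this from the picture, because the lift joint cannot be read directly.
- **Everything else:** the cat, remotes, mug and game controller look unmoved. The gripper was well clear, with the TCP (fingertips) at z = 0.308 m.

**Measurements that disagreed:**
- **Neck grip:** the gripper read 29–30 mm on the neck, which should be 26 mm. I regripped 10 mm higher and the reading stayed the same, but the vase held firmly.
- **Camera views:** the scene and side views differed by 2–3 mm, close to the stated calibration accuracy.

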